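# Refit the feeder's stirrer spindle in its hidden drive socket and test the button

## Robot

A 7-joint arm with a two-finger parallel gripper is mounted at the origin on the work surface. World frame = base frame: x ahead of the robot, y to its left, z up, the work surface at z = 0. Lengths are in mm, angles in rad, forces in N, time in s.
With the tool pointing down it reaches from about 425 to 925 mm from the base axis. Payload 6.8 kg.
Tool frame: the origin (TCP) lies at the very end of the fingers, on their centre line; the grasp point (between the pads) lies 19 mm behind it; z points along the fingers, y is the line along which they close (so a half turn about z gives the same grasp; the last joint's range is limited). The gripper opens to 85 mm and grips with 20 to 120 N. Pads are 22 mm wide; open, the fingers measure 114 mm over their backs; the gripper's body (76 mm by 85 mm) begins 54 mm behind the grasp point. The pads swing forward as they close: fully open they stand 13 mm farther back than shut.
Start: joints at [-1.324, 0.477, 0.022, 1.555, -0.011, 1.109, -0.083], TCP at [234.494, 632.977, 231.308] pointing down, gripper open.
Joint ranges: [-2.96, 2.96], [-0.34, 2.1], [-1.41, 1.46], [0.24, 2.44], [-1.37, 4.51], [0.17, 1.92], [-2.96, 2.96]. Speed limits (rad/s): [2.39, 2.39, 3.14, 3.14, 3.14, 3.14, 3.14].

## Interface

Orientations are given as a rotation vector (axis times angle).
In Python, from plant import manip, cams, order gives the robot as it stands.
- The arm moves only by the shell command python3 -m jog 'ROWS' [FORCE]. ROWS is JSON, a list that holds one entry, the list of rows, each a list of 7 numbers: the shift along the world's x, y, z in m, then the turn, a rotation vector about the world's x, y, z in rad, then the finger opening in m, from 0 to 0.0854. A call has 1 to 20 rows; each row shifts and turns the commanded pose from where the row before left it; what a row does not reach is not made up. A row lasts 1/12 s, in which the tool goes at most 41.7 mm and 7.16 degrees, less where a joint would pass 70% of its speed; a pose out of reach is approached as far as the arm can. A call is refused whole if a number of a shift passes 0.0417 or a number of a turn 0.125, either way. A call with a gripper value outside its range is refused whole. The fingers move at their own pace and stop on an object; FORCE is the grip in N (left out, the last holds). Time passes only in rows, so rows that do not move let the fingers close. It gives the time, the measured TCP pose, the force, the opening and the grip force at its end, in the units of the state.
- manip.state(): the state, without advancing time (a new reading comes with each control period).
- cams.snapshot(name): name is "side" or "top"; returns the picture (400x640x3 uint8, blue, green, red); there is no depth.
- cams.get_calibration(name): a dict with "camera_matrix" (3x3 intrinsics, pixels), "distortion" ([k1, k2, p1, p2, k3] as OpenCV has them; the pictures are not rectified), "cam_to_world" (4x4, takes a point from camera to world coordinates). Camera axes: x right, y down, z forward; pixel columns grow to the right and rows downward; lengths in mm; the calibration is good to about 2 mm. A picture is of the moment at which its call begins. get_calibration takes no time and is no camera call.
- order.finish_job(): hands the job in; it is judged then, once.
The state is a dict: "time": time; "joint_positions": joint angles; "joint_velocities": joint speeds; "tau": joint torques, N m; "tcp_pos": TCP position; "orientation": TCP orientation; "force": force on the tool from outside, world axes, zero at the start; "torque": the same for the moment, N m; "opening": finger opening in mm; "grip_force": force on a finger pad.
Only numpy, scipy, OpenCV 4.12 (cv2) and the standard library are available. Lean on these libraries where they do the work, as an engineer would, in place of code of your own. Each camera call takes 0.05 s, during which the arm holds its last target. There are 200 camera calls.

## Task

Put the aluminium stirrer spindle from the wooden drying block back into the white feeder: lower its shaft into the slot of the steel dust shutter, push the shutter along with it towards the middle of the opening, and sweep it about over the covered floor until it drops into the hidden drive socket, fully home and standing upright. Leave the spindle there and press the grey feed button all the way down, without shifting the canister, bowl, funnel or spoon.

Things in the scene. Friction and masses are not known exactly. Their poses are not given: they have to be found in the camera images.
- spindle: Loose aluminium stirrer spindle, 60 g, 80 mm long: round shaft 12 mm across (foot chamfered to 8.4 mm) with a flat vane on top, 36 mm wide (own x), 10 mm thick (own y), 50 to 80 mm above the foot; grasp it across the 10 mm. Origin: centre of the foot's underside, z up the shaft. It starts upright in the drying block, foot 10 mm above the trolley top, any yaw.
- vane (a point): Centre of the spindle's vane, 65 mm above the foot; the vane's top is 15 mm higher.
- spindle_tip (a point): Centre of the spindle's foot underside.
- stand: Fixed pale wooden drying block, 85 x 85 x 35 mm, with a 15.5 mm hole 25 mm deep at the centre of its top. Origin: centre of its underside.
- feeder: Fixed white plastic feeder base, 180 mm (own x) x 150 mm (own y) x 50 mm high, its canister taken off. Origin: centre of its underside, z up. On top: a canister seat ring (outer radius 56 mm, 6 mm high) centred at own x = +25 mm, in it a rectangular opening 36 mm (x) by 68 mm (y) closed by a steel shutter; the grey button at own x = -62 mm.
- opening (a point): Middle of the opening, level with the feeder's top. Below the shutter, 10 mm lower, is a flat floor with one blind socket, 14 mm wide, 18 mm deep, 2 mm chamfered mouth, unseen at the start; its centre is up to 5 mm off this point in feeder x and in y, unknown. With the spindle home its foot is 22 mm, its vane top 102 mm above the feeder's underside.
- slot (a point): Centre of the slot in the steel shutter, on the shutter's upper face, 5 mm below the feeder's top. The slot is a through cut 16 mm along the feeder's y by 32 mm along its x; the shutter is 4 mm thick, the plastic floor 1 mm beneath it (black). It moves with the shutter.
- shutter (a joint): Travel of the shutter (m) along the feeder's +y: 0 = slot 26 mm from the middle of the opening on the -y side, 0.026 = slot at the middle, end stop 0.036. It slides with under 1 N of friction, stays where it is left, and is pushed by the shaft standing in its slot.
- feed_button (a joint): Travel of the sprung feed button (m), downwards: 0 = up, 0.006 = fully down at about 5 N; springs back up.
- feed_button_top (a point): Centre of the top of the round grey button (34 mm across).
- canister: Bystander: tall open glass canister, 104 mm across, 220 mm high. Origin: centre of its underside.
- bowl: Bystander: aluminium bowl, 150 mm across, 55 mm high. Origin: centre of its underside.
- funnel: Bystander: small dark silicone funnel standing mouth down, 72 mm across, 58 mm high. Origin: centre of its underside.
- spoon: Bystander: wooden spoon, 260 mm long, lying flat along its own x.
Mind the look-alikes: they are no part of the job. Leave any pink or purple look-alike of the feeder alone.

How it is judged:
By the outcome, as a careful person would: the job done as asked, in the order asked, and still so for the second after the job is handed in, with the robot touching nothing.
It also fails if it takes over 72 s, if anything falls off the work surface, if the arm or the gripper's body presses on something with over 40 N, if the wrist force passes 120 N, or if a joint passes its speed limit or range.

## Working session

There is one attempt and no reset: what is moved stays moved. The work goes in short steps, Python scripts to look and compute and a shell command to move; the robot and the scene stay as the last step left them, time stands still between calls to the robot, and variables do not carry over. Pictures are saved under pics/ and viewed, at most 10 in all, crops included, and the job is handed in when it is done.

```bash
ls; mkdir -p pics; python3 - <<'E'
from plant import manip,cams
import cv2,numpy as np
for n in("top","side"):
    cv2.imwrite(f"pics/{n}0.png",cams.snapshot(n)); c=cams.get_calibration(n)
    print(n,np.round(c["camera_matrix"],1).tolist(),c["distortion"],np.round(c["cam_to_world"],3).tolist())
s=manip.state();print(s["time"],s["tcp_pos"],s["orientation"],s["opening"],s["force"])
E
```

```text
pics
top [[466.6, 0.0, 326.4], [0.0, 466.6, 209.6], [0.0, 0.0, 1.0]] [-0.11295754  0.          0.          0.          0.        ] [[0.025, -0.997, 0.072, 485.933], [-0.999, -0.027, -0.025, 20.029], [0.027, -0.072, -0.997, 1242.114], [0.0, 0.0, 0.0, 1.0]]
side [[367.6, 0.0, 319.2], [0.0, 367.6, 200.9], [0.0, 0.0, 1.0]] [0.02643374 0.         0.         0.         0.        ] [[0.995, -0.055, 0.079, 459.419], [-0.096, -0.683, 0.724, -892.39], [0.014, -0.728, -0.686, 917.939], [0.0, 0.0, 0.0, 1.0]]
0.1 [234.34495697 632.46885309 230.41921571] [-5.54364979e-01 -3.09213230e+00  2.50755231e-03] 85.25654497330464 [ 0.87250539 -0.27296664 -0.036063  ]
```

View pics/top0.png

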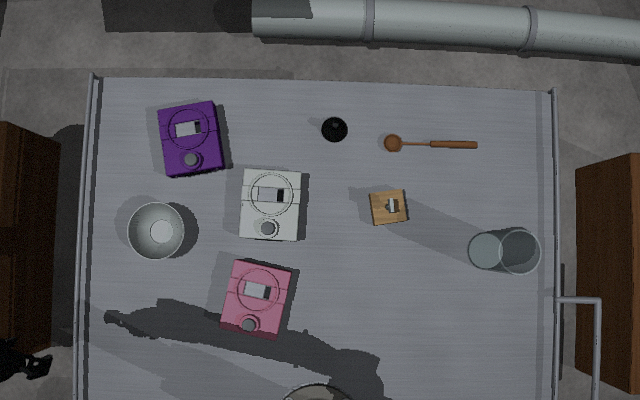

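View pics/side0.png

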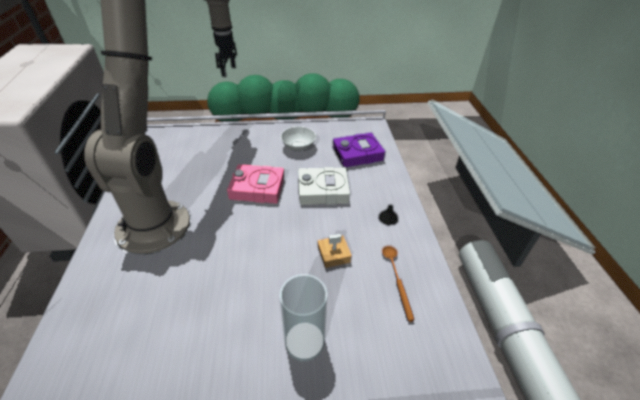

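The top view shows the white feeder at about (271,204), with pink (257,297) and purple (190,138) look-alikes. The spindle is in the wooden block at (391,205), the only one. The dark funnel (334,129), spoon (430,144), canister (500,250) and bowl (156,231) are bystanders. I choose the white feeder and the spindle in the block, and check both in one close crop.

```bash
python3 - <<'E'
import cv2,numpy as np
t=cv2.imread("pics/top0.png");s=cv2.imread("pics/side0.png")
a=cv2.resize(t[160:250,232:312],None,fx=5,fy=5,interpolation=cv2.INTER_CUBIC) #400x450
b=cv2.resize(t[180:235,362:418],(400,393),interpolation=cv2.INTER_CUBIC)
b=cv2.copyMakeBorder(b,0,57,0,0,cv2.BORDER_CONSTANT)
cv2.imwrite("pics/crop1.png",np.hstack([a,b]))
E
```

```text
(no output)
```

View pics/crop1.png

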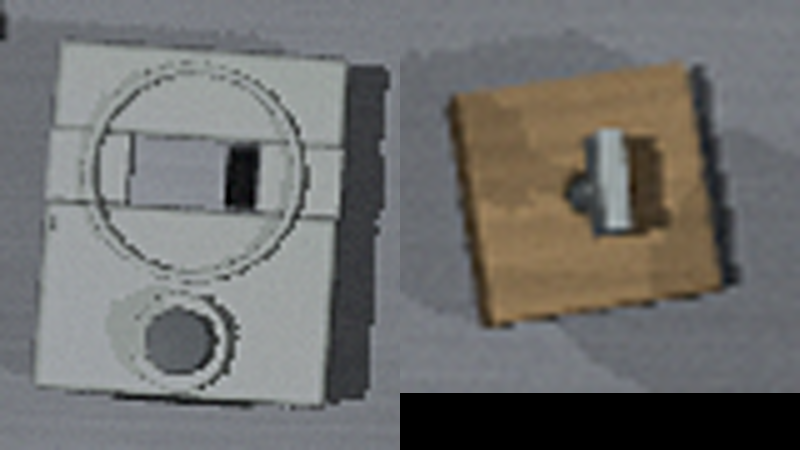

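```bash
cat >h.py <<'E'
import cv2,numpy as np
from plant import manip,cams,order
def w(n,uv,z):
    c=cams.get_calibration(n);T=np.array(c["cam_to_world"])
    p=cv2.undistortPoints(np.array([[uv]],float),np.array(c["camera_matrix"]),np.array(c["distortion"]))[0,0]
    d=T[:3,:3]@[p[0],p[1],1];o=T[:3,3];return (o+d*(z-o[2])/d[2])
def px(n,P):
    c=cams.get_calibration(n);T=np.linalg.inv(np.array(c["cam_to_world"]))
    return cv2.projectPoints(np.array([P],float),cv2.Rodrigues(T[:3,:3])[0],T[:3,3],np.array(c["camera_matrix"]),np.array(c["distortion"]))[0].ravel()
E
python3 - <<'E'
from h import *
np.set_printoptions(precision=1,suppress=True)
A=lambda x,y,z:w("top",((x+.5)/5-.5+232,(y+.5)/5-.5+160),z)
k=400/56
B=lambda x,y,z:w("top",((x+.5)/k-.5+362,(y+.5)/k-.5+180),z)
C=[A(*p,50) for p in((63,42),(347,62),(324,404),(37,385))]
print("corners",C,"mean",np.mean(C,0))
for i in range(4):d=C[(i+1)%4]-C[i];print(np.linalg.norm(d),np.arctan2(d[1],d[0]))
print("ring",A(197,170,56),"open",A(195,174,50),"slot",A(243,177,45),"btn",A(180,340,58))
S=[B(*p,35) for p in((452,97),(685,65),(722,290),(488,325))]
print("stand",np.mean(S,0),np.linalg.norm(S[1]-S[0]),np.linalg.norm(S[2]-S[1]))
v0,v1=B(611,130,90),B(618,233,90);print("vane",(v0+v1)/2,v0-v1)
m=[*(v0+v1)/2];print("side px of vane top",px("side",m),"slot",px("side",A(243,177,45)),"btn",px("side",A(180,340,58)))
E
```

```text
corners [array([674.2, 204.5,  50. ]), array([667.7,  57.8,  50. ]), array([491.6,  64.4,  50. ]), array([497.4, 211.1,  50. ])] mean [582.7 134.4  50. ]
146.8665488714108 -1.615014579689996
176.1574068185175 3.1037619792195725
146.761184413233 1.531596824368419
176.89466098836448 -0.03725120066948163
ring [609.1 132.5  56. ] open [607.6 134.   50. ] slot [607.2 109.7  45. ] btn [522.1 138.   58. ]
stand [ 589.3 -319.3   35. ] 89.02850952566146 84.37843213264742
vane [ 589.2 -313.6   90. ] [36.3  2.7  0. ]
side px of vane top [342.1 274.7] slot [329.9 185.1] btn [305.9 178.5]
```

```bash
python3 - <<'E'
from h import *
np.set_printoptions(precision=1,suppress=True)
k=400/56
B=lambda x,y,z:w("top",((x-400+.5)/k-.5+362,(y+.5)/k-.5+180),z)
S=[B(*p,35) for p in((452,97),(685,65),(722,290),(488,325))]
print("stand",np.mean(S,0),np.linalg.norm(S[1]-S[0]),np.linalg.norm(S[2]-S[1]))
v0,v1=B(611,130,90),B(618,233,90);m=(v0+v1)/2;print("vane",m,v0-v1)
print("side px of vane top",px("side",m))
s=cv2.imread("pics/side0.png")
a=cv2.resize(s[225:270,310:360],(400,360),interpolation=cv2.INTER_CUBIC)
b=cv2.resize(s[160:210,290:355],(400,308),interpolation=cv2.INTER_CUBIC)
b=cv2.copyMakeBorder(b,0,52,0,0,cv2.BORDER_CONSTANT)
cv2.imwrite("pics/crop2.png",np.hstack([a,b]))
E
```

```text
stand [ 585.2 -170.4   35. ] 86.95858035598225 83.64732386747056
vane [ 585.3 -171.3   90. ] [36.  3.  0.]
side px of vane top [334.1 235.3]
```

View pics/crop2.png

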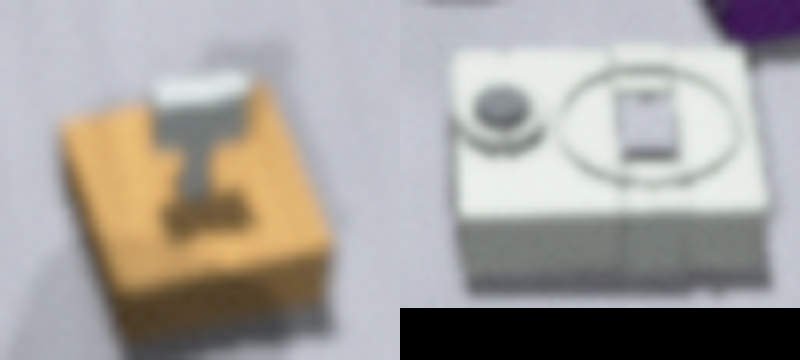

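The crops confirm the choice. The white feeder has its black slot on the -y side of the opening, at crop (243,177), and its button is at (180,340). The spindle vane stands over the centre of the wooden block. In the side view the vane top is at (335,236), against (334,235) predicted from the top view. Targets: vane (586,-171) at yaw about +0.08, opening about (608,133.5), feeder yaw about -0.038, slot about (607,108).

```bash
python3 -m jog '[[[0.018,-0.028,0,0,0,0.0215,0.04],[0.018,-0.028,0,0,0,0.0215,0.04],[0.018,-0.028,0,0,0,0.0215,0.04],[0.018,-0.028,0,0,0,0.0215,0.04],[0.018,-0.028,0,0,0,0.0215,0.04],[0.018,-0.028,0,0,0,0.0215,0.04],[0.018,-0.028,0,0,0,0.0215,0.04],[0.018,-0.028,0,0,0,0.0215,0.04],[0.018,-0.028,0,0,0,0.0215,0.04],[0.018,-0.028,0,0,0,0.0215,0.04],[0.018,-0.028,0,0,0,0.0215,0.04],[0.018,-0.028,0,0,0,0.0215,0.04],[0.009,-0.032,0,0,0,0.0215,0.04],[0.009,-0.032,0,0,0,0.0215,0.04],[0.009,-0.032,0,0,0,0.0215,0.04],[0.009,-0.032,0,0,0,0.0215,0.04],[0.009,-0.032,0,0,0,0.0215,0.04],[0.009,-0.032,0,0,0,0.0215,0.04],[0.009,-0.032,0,0,0,0.0215,0.04],[0.009,-0.032,0,0,0,0.0215,0.04]]]' 40
```

```text
time: 1.77
tcp_pos: [522.4, 39.3, 231.2]
orientation: [0.12, -3.139, -0.0]
force: [-0.1, -0.7, -0.1]
opening: 39.6
grip_force: 0.0
```

```bash
python3 -m jog '[[[0.0053,-0.0175,-0.008,0,0,0,0.04],[0.0053,-0.0175,-0.008,0,0,0,0.04],[0.0053,-0.0175,-0.008,0,0,0,0.04],[0.0053,-0.0175,-0.008,0,0,0,0.04],[0.0053,-0.0175,-0.008,0,0,0,0.04],[0.0053,-0.0175,-0.01,0,0,0,0.04],[0.0053,-0.0175,-0.01,0,0,0,0.04],[0.0053,-0.0175,-0.01,0,0,0,0.04],[0.0053,-0.0175,-0.01,0,0,0,0.04],[0.0053,-0.0175,-0.01,0,0,0,0.04],[0.0053,-0.0175,-0.01,0,0,0,0.04],[0.0053,-0.0175,-0.01,0,0,0,0.04],[0,0,0,0,0,0,0.04],[0,0,0,0,0,0,0.04]]]'
python3 - <<'E'
from h import *
s=cams.snapshot("side");cv2.imwrite("pics/c3.png",cv2.resize(s[195:270,290:380],(720,600),interpolation=cv2.INTER_CUBIC))
p=manip.state()["tcp_pos"];print(p,px("side",p))
E
```

```text
time: 2.93
tcp_pos: [585.3, -169.9, 120.4]
orientation: [0.115, -3.137, -0.0]
force: [-0.5, 0.3, 0.5]
opening: 39.8
grip_force: 0.0
[ 585.70323057 -168.67492608  120.93979008] [334.56598421 227.65943816]
```

View pics/c3.png

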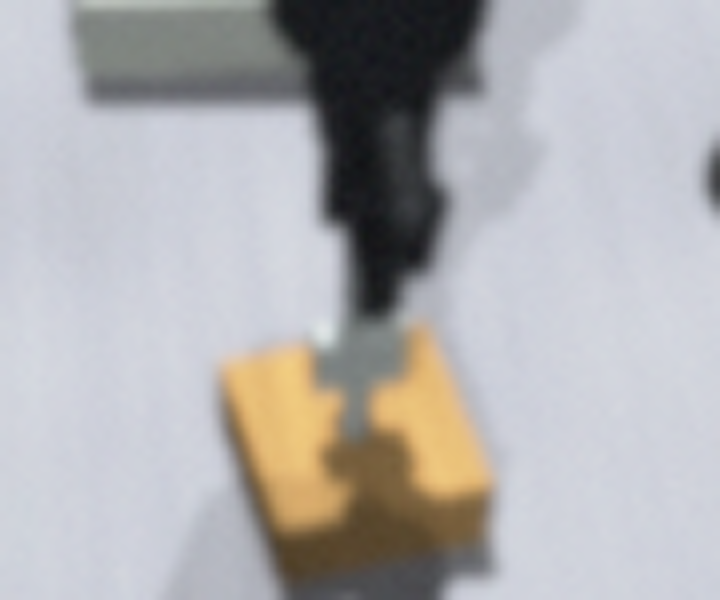

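The fingers straddle the vane on centre in x: the vane is at crop (361,340) and the TCP projects to 360. I descend and grip.

```bash
python3 -m jog '[[[0,0,-0.008,0,0,0,0.04],[0,0,-0.008,0,0,0,0.04],[0,0,-0.008,0,0,0,0.04],[0,0,-0.008,0,0,0,0.04],[0,0,-0.008,0,0,0,0.04],[0,0,-0.008,0,0,0,0.04],[0,0,-0.005,0,0,0,0.04],[0,0,-0.005,0,0,0,0.04],[0,0,0,0,0,0,0.04],[0,0,0,0,0,0,0.0],[0,0,0,0,0,0,0.0],[0,0,0,0,0,0,0.0],[0,0,0,0,0,0,0.0],[0,0,0,0,0,0,0.0],[0,0,0,0,0,0,0.0]]]' 50
```

```text
time: 4.23
tcp_pos: [586.4, -169.7, 63.8]
orientation: [-0.117, 3.138, -0.001]
force: [0.1, -2.6, 1.5]
opening: 9.3
grip_force: 52.4
```

```bash
python3 -m jog '[[[0,0,0.008,0,0,0,0],[0,0,0.008,0,0,0,0],[0,0,0.008,0,0,0,0],[0,0,0.008,0,0,0,0],[0,0,0.008,0,0,0,0],[0,0,0.01,0,0,0,0],[0,0,0.01,0,0,0,0],[0,0,0.01,0,0,0,0],[0.0019,0.025,0,0,0,0,0],[0.0019,0.025,0,0,0,0,0],[0.0019,0.025,0,0,0,0,0],[0.0019,0.025,0,0,0,0,0],[0.0019,0.025,0,0,0,0,0],[0.0019,0.025,0,0,0,0,0],[0.0019,0.025,0,0,0,0,0],[0.0019,0.025,0,0,0,0,0],[0.0019,0.025,0,0,0,0,0],[0.0019,0.025,0,0,0,0,0],[0.0019,0.025,0,0,0,0,0],[0,0,0,0,0,0,0]]]'
python3 - <<'E'
from h import *
s=cams.snapshot("side");cv2.imwrite("pics/c4.png",cv2.resize(s[130:215,280:370],(636,600),interpolation=cv2.INTER_CUBIC))
p=manip.state()["tcp_pos"];print(p,manip.state()["opening"])
for d in(53.8,51): print(px("side",p-[0,0,d]))
print("slot",px("side",[607,108,45]), "top of foot", px("side",p+[0,0,26]))
E
```

```text
time: 5.9
tcp_pos: [606.9, 113.7, 133.9]
orientation: [-0.131, 3.138, 0.006]
force: [0.6, 1.6, -0.2]
opening: 9.5
grip_force: 52.2
[606.91272172 110.40013732 133.84039635] 9.335083044610538
[330.1197674 177.4978444]
[330.14695855 176.89133483]
slot [329.88718472 185.36979461] top of foot [330.92811071 159.48098284]
```

View pics/c4.png

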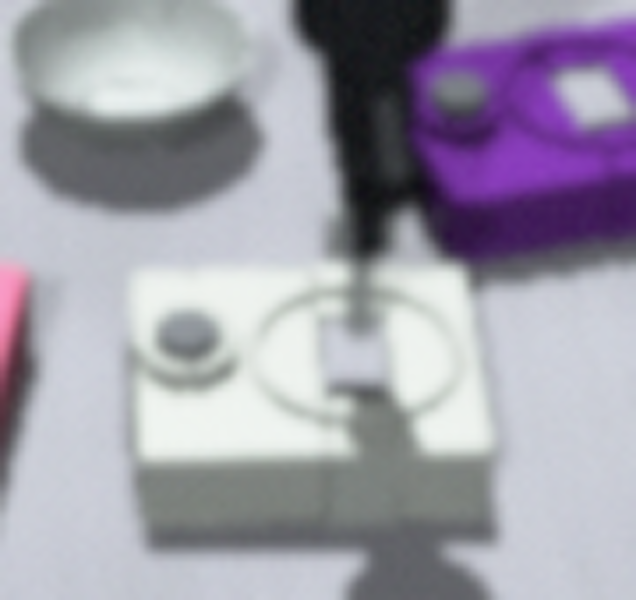

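The foot shows at crop (357,330) and projects within 1 px of where it should be. The slot sliver is at (357,385), so the foot is over the slot to within 2 mm. I lower it.

```bash
python3 -m jog '[[[0,-0.0012,-0.008,0,0,0,0],[0,0,-0.008,0,0,0,0],[0,0,-0.008,0,0,0,0],[0,0,-0.006,0,0,0,0],[0,0,-0.003,0,0,0,0],[0,0,-0.002,0,0,0,0],[0,0,-0.002,0,0,0,0],[0,0,0,0,0,0,0]]]'
```

```text
time: 6.62
tcp_pos: [607.7, 105.2, 96.8]
orientation: [-0.118, 3.138, 0.001]
force: [1.2, 2.6, 1.1]
opening: 9.4
grip_force: 52.5
```

```bash
python3 -m jog '[[[0,0,-0.001,0,0,0,0],[0,0,0,0,0,0,0],[0,0,0,0,0,0,0]]]'
```

```text
time: 6.87
tcp_pos: [607.1, 105.1, 95.2]
orientation: [-0.118, 3.139, 0.001]
force: [1.0, 2.9, 0.2]
opening: 9.2
grip_force: 52.3
```

In the slot: the foot is at about z 41 and pressing lightly on the -y edge. Next I move to the floor and push the shutter along +y.

```bash
python3 -m jog '[[[0,0.002,-0.001,0,0,0,0],[0,0.002,-0.001,0,0,0,0],[0,0.003,0,0,0,0,0],[0,0.003,0,0,0,0,0],[0,0.003,0,0,0,0,0],[0,0.003,0,0,0,0,0],[0,0.003,0,0,0,0,0],[0,0.003,0,0,0,0,0],[0,0,0,0,0,0,0]]]'
```

```text
time: 7.62
tcp_pos: [607.5, 124.1, 93.7]
orientation: [-0.116, 3.139, -0.005]
force: [0.2, -4.5, 5.9]
opening: 8.7
grip_force: 53.3
```

```bash
python3 -m jog '[[[0,0.002,-0.001,0,0,0,0],[0,0.002,-0.0005,0,0,0,0],[0,0,-0.0005,0,0,0,0],[0,0,0,0,0,0,0]]]'
```

```text
time: 7.95
tcp_pos: [607.9, 124.8, 93.5]
orientation: [-0.112, 3.139, -0.009]
force: [-3.9, -10.4, 19.8]
opening: 9.0
grip_force: 55.9
```

```bash
python3 -m jog '[[[0,0,0.0018,0,0,0,0],[0,0,0,0,0,0,0],[0,0,0,0,0,0,0]]]'
```

```text
time: 8.2
tcp_pos: [607.4, 128.2, 93.6]
orientation: [-0.116, 3.139, -0.004]
force: [-0.3, -5.4, 9.4]
opening: 9.4
grip_force: 53.8
```

```bash
python3 -m jog '[[[0,0.0012,0.0004,0,0,0,0],[0,0.0012,0,0,0,0,0],[0,0.0012,0,0,0,0,0],[0,0.0012,0,0,0,0,0],[0,0,0,0,0,0,0]]]'
```

```text
time: 8.62
tcp_pos: [607.2, 134.3, 93.5]
orientation: [-0.117, 3.139, -0.003]
force: [0.1, -3.9, 4.7]
opening: 9.1
grip_force: 53.1
```

```bash
python3 -m jog '[[[0,0.0012,0,0,0,0,0],[0,0.0012,0,0,0,0,0],[0,0.0012,0,0,0,0,0],[0,0.0012,0,0,0,0,0],[0,0,0,0,0,0,0]]]'
```

```text
time: 9.03
tcp_pos: [606.7, 140.6, 93.1]
orientation: [0.119, -3.139, 0.0]
force: [0.5, -2.8, 0.7]
opening: 9.0
grip_force: 52.5
```

```bash
python3 -m jog '[[[0,0,-0.001,0,0,0,0],[0,0,-0.0005,0,0,0,0],[0,0,0,0,0,0,0]]]'
```

```text
time: 9.28
tcp_pos: [607.6, 140.7, 92.3]
orientation: [-0.118, 3.138, 0.001]
force: [1.7, -2.0, 0.7]
opening: 9.1
grip_force: 52.3
```

```bash
python3 -m jog '[[[0,0,-0.001,0,0,0,0],[0,0,-0.001,0,0,0,0],[0,0,-0.001,0,0,0,0],[0,0,0,0,0,0,0]]]'
```

```text
time: 9.62
tcp_pos: [608.2, 139.8, 89.3]
orientation: [-0.117, 3.137, -0.001]
force: [3.2, -3.3, 0.2]
opening: 9.2
grip_force: 52.4
```

It is dropping in the socket: 4 mm below the floor, with side forces pointing to the centre. I comply with those and continue down.

```bash
python3 -m jog '[[[0.001,-0.001,-0.001,0,0,0,0],[0.0005,-0.0005,-0.002,0,0,0,0],[0,0,-0.002,0,0,0,0],[0,0,0,0,0,0,0]]]'
```

```text
time: 9.95
tcp_pos: [608.3, 139.1, 83.3]
orientation: [0.118, -3.139, -0.0]
force: [3.2, -2.4, -1.5]
opening: 9.1
grip_force: 52.1
```

```bash
python3 -m jog '[[[0,0,-0.002,0,0,0,0],[0,0,-0.002,0,0,0,0],[0,0,-0.001,0,0,0,0],[0,0,0,0,0,0,0]]]'
```

```text
time: 10.28
tcp_pos: [608.4, 139.0, 78.6]
orientation: [0.118, -3.139, -0.0]
force: [2.9, -2.2, -1.6]
opening: 8.8
grip_force: 52.2
```

```bash
python3 -m jog '[[[0.001,-0.0005,-0.001,0,0,0,0],[0,0,-0.001,0,0,0,0],[0,0,-0.001,0,0,0,0],[0,0,0,0,0,0,0]]]'
```

```text
time: 10.62
tcp_pos: [608.8, 138.9, 75.8]
orientation: [0.119, -3.138, -0.001]
force: [-1.6, 0.5, 1.0]
opening: 8.7
grip_force: 52.4
```

```bash
python3 -m jog '[[[0.0005,-0.0005,-0.001,0,0,0,0],[0,0,-0.0005,0,0,0,0],[0,0,0,0,0,0,0]]]'
```

```text
time: 10.87
tcp_pos: [609.2, 138.7, 75.6]
orientation: [0.119, -3.138, -0.002]
force: [-6.2, 1.0, 12.4]
opening: 9.1
grip_force: 54.1
```

Bottomed 17.9 mm below the floor, so it is home. I unload, release and lift.

```bash
python3 -m jog '[[[-0.001,0.0002,0.0015,0,0,0,0],[0,0,0,0,0,0,0],[0,0,0,0,0,0,0.03],[0,0,0,0,0,0,0.04],[0,0,0,0,0,0,0.04],[0,0,0,0,0,0,0.04],[0,0,0,0,0,0,0.04],[0,0,0.004,0,0,0,0.04],[0,0,0.008,0,0,0,0.04],[0,0,0.01,0,0,0,0.04],[0,0,0.015,0,0,0,0.04],[0,0,0.02,0,0,0,0.04],[0,0,0.02,0,0,0,0.04],[0,0,0.02,0,0,0,0.04],[-0.02,0,0.01,0,0,0,0.04],[-0.02,0,0,0,0,0,0.02],[-0.02,0,0,0,0,0,0],[-0.02,0,0,0,0,0,0],[0,0,0,0,0,0,0],[0,0,0,0,0,0,0]]]'
python3 - <<'E'
from h import *
s=cams.snapshot("side");t=cams.snapshot("top")
a=cv2.resize(s[145:215,285:360],(400,373),interpolation=cv2.INTER_CUBIC)
b=cv2.resize(t[160:235,232:312],(400,375),interpolation=cv2.INTER_CUBIC)[:373]
cv2.imwrite("pics/c5.png",np.hstack([a,b]))
S=manip.state();print(S["tcp_pos"],S["force"],S["opening"])
f=lambda p:(np.array(p)-[285,145]+.5)*400/75
for z in(72,102):print(f(px("side",[608.5,138.8,z])))
E
```

```text
time: 12.53
tcp_pos: [528.8, 138.3, 184.3]
orientation: [-0.119, 3.138, 0.002]
force: [0.0, 0.7, -0.3]
opening: -0.0
grip_force: 0.0
[530.0621146  138.21406811 183.98702868] [-0.63055451 -0.58177752  0.75295952] 0.25824454367307687
[240.33220354 158.43453451]
[241.83151942 123.69441333]
```

View pics/c5.png

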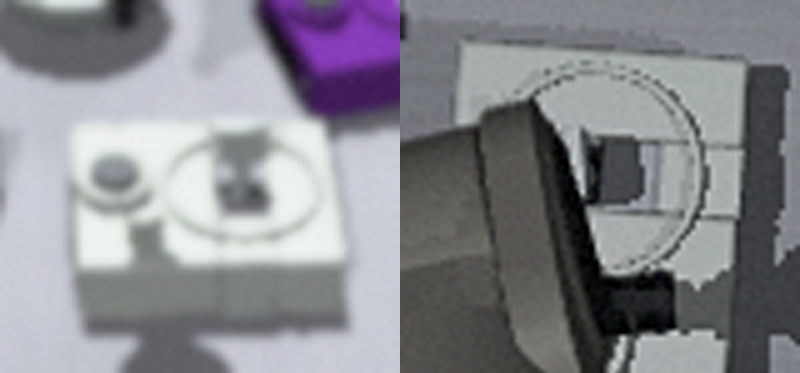

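The spindle stands upright at home: side vane top at crop (241,125) against (242,124) predicted for the home height. The button is at about (521.5,137), so I go over it with closed fingers.

```bash
python3 -m jog '[[[-0.0085,-0.001,0,0,0,0,0],[0,0,-0.015,0,0,0,0],[0,0,-0.015,0,0,0,0],[0,0,-0.015,0,0,0,0],[0,0,-0.015,0,0,0,0],[0,0,-0.015,0,0,0,0],[0,0,-0.015,0,0,0,0],[0,0,-0.01,0,0,0,0],[0,0,-0.01,0,0,0,0],[0,0,-0.004,0,0,0,0],[0,0,-0.004,0,0,0,0],[0,0,0,0,0,0,0],[0,0,0,0,0,0,0]]]'
```

```text
time: 13.72
tcp_pos: [520.4, 136.9, 66.0]
orientation: [0.117, -3.139, -0.0]
force: [-4.4, -0.8, 8.8]
opening: -0.0
grip_force: 4.6
```

```bash
python3 -m jog '[[[0,0,-0.002,0,0,0,0],[0,0,-0.002,0,0,0,0],[0,0,0,0,0,0,0]]]'
```

```text
time: 13.97
tcp_pos: [520.6, 137.0, 65.4]
orientation: [0.117, -3.139, -0.003]
force: [-15.4, -4.6, 45.8]
opening: 0.0
grip_force: 22.8
```

Stop reached at z 65.4. I back off in steps to see the spring force and confirm it was the button bottoming.

```bash
python3 -m jog '[[[0,0,0.004,0,0,0,0],[0,0,0,0,0,0,0],[0,0,0,0,0,0,0]]]'; python3 -m jog '[[[0,0,0.003,0,0,0,0],[0,0,0,0,0,0,0],[0,0,0,0,0,0,0]]]'; python3 -m jog '[[[0,0,0.002,0,0,0,0],[0,0,0,0,0,0,0],[0,0,0,0,0,0,0]]]'
```

```text
time: 14.22
tcp_pos: [520.9, 137.0, 66.2]
orientation: [-0.118, 3.138, 0.001]
force: [-1.1, -0.6, 4.6]
opening: -0.0
grip_force: 2.4
time: 14.47
tcp_pos: [520.9, 137.1, 68.3]
orientation: [-0.118, 3.139, 0.0]
force: [-0.6, -0.4, 2.7]
opening: 0.0
grip_force: 1.8
time: 14.72
tcp_pos: [520.9, 137.1, 70.1]
orientation: [-0.118, 3.139, 0.0]
force: [0.2, -1.7, 2.9]
opening: -0.2
grip_force: 1.2
```

The force tails off smoothly over more than 4 mm, so it is the spring and the button had bottomed. I retreat clear and check the scene.

```bash
python3 -m jog '[[[0,0,0.01,0,0,0,0],[0,0,0.02,0,0,0,0],[0,0,0.02,0,0,0,0],[0,0,0.02,0,0,0,0],[0,0,0.02,0,0,0,0],[0,0,0.02,0,0,0,0],[-0.01,-0.03,0.01,0,0,0,0],[-0.01,-0.03,0.01,0,0,0,0],[-0.01,-0.03,0.01,0,0,0,0],[0,-0.03,0,0,0,0,0],[0,-0.03,0,0,0,0,0],[0,-0.03,0,0,0,0,0],[0,-0.03,0,0,0,0,0],[0,0,0,0,0,0,0],[0,0,0,0,0,0,0],[0,0,0,0,0,0,0]]]'
python3 - <<'E'
from h import *
cv2.imwrite("pics/top6.png",cams.snapshot("top"))
t=cv2.imread("pics/top6.png");s=cams.snapshot("side")
a=cv2.resize(t[160:250,232:312],(400,450),interpolation=cv2.INTER_CUBIC)
b=cv2.resize(s,(400,250));b=cv2.copyMakeBorder(b,0,200,0,0,cv2.BORDER_CONSTANT);b[250:450]=cv2.resize(t[:,:],(320,200))[:, :].repeat(1,0) if 0 else cv2.resize(t,(400,200))
cv2.imwrite("pics/c6.png",np.hstack([a,b]))
print((np.array(px("top",[608.5,138.8,102]))-[232,160]+.5)*5)
E
```

```text
time: 16.05
tcp_pos: [490.3, -72.3, 210.1]
orientation: [0.118, -3.139, -0.001]
force: [-0.0, 0.4, 0.4]
opening: 0.0
grip_force: 0.0
[176.03254254 161.36580114]
```

View pics/c6.png

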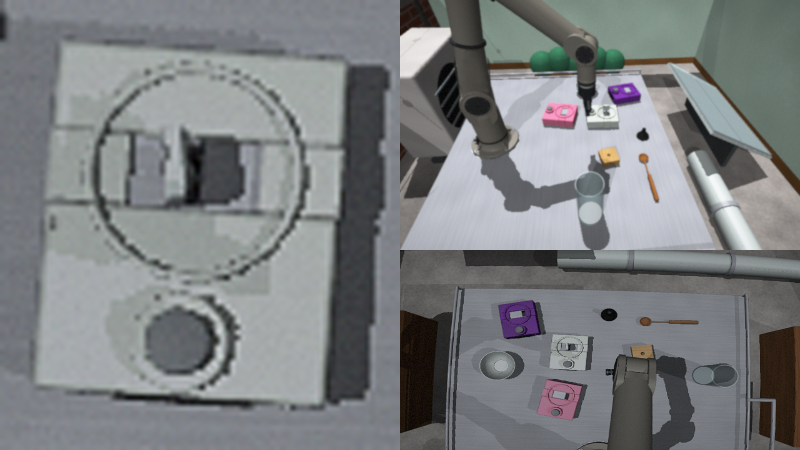

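The spindle stands upright in the opening, with its vane top at crop (176,163) against (176,161) predicted. The button is back up, the bystanders look unmoved and the arm is clear, so I hand in.

```bash
python3 -c "
from plant import order;print(order.finish_job())"
```

```text
the job is handed in; nothing more can be done
None
```

The spindle is fully home and upright in the feeder's drive socket, the feed button was then pressed to its stop (peak press about 46 N, from the closed fingertips), the bystanders look unmoved, and the job was handed in at about 16 s; no verdict was shown.

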